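Clip a filter module onto a microscope's filter carrier

TASK

Take the white dust cover off the free place of the filter carrier and put it in the steel tray. Then fit the green filter module in that place: keeping its foot end raised, hook its lip under the near edge of the rail, then press its thumb pad down until the foot clip snaps in and the module sits flat. Keep the gripper off the green glass on top of the module, and leave the other modules and the things on the bench where they are.

Things in the scene. Friction and masses are not known exactly. Their poses are not given: they have to be found in the camera images.
- carrier: Filter carrier, fixed: aluminium plate 92 x 196 mm (top at z = 20 mm) in a grey cradle, with a steel hat-section rail 36 mm wide, 180 mm long, along its y axis. Origin on the table under the rail's middle, x across the rail, z up. Rail top at z = 38 mm. Places at y = -54, 0, +54 mm: two hold fixed modules, the dust cover sits on the free one. End stops at y = -84 and +84 mm, 12 mm high.
- rail_near (a point): Top of the rail's near edge, mid-length: carrier x = -18, z = 38 mm. A module's lip hooks under this edge. The flange here is 3 mm thick (z 35 to 38); under it is open space 7 mm inwards (to a web at x = -11 mm) and down to the plate at z = 20 mm.
- rail_far (a point): Top of the rail's far edge, mid-length: carrier x = +18, z = 38 mm. The foot clip snaps under this edge. Same 3 mm flange and open space below it as at the near edge.
- amber_module: A module like the green one with amber glass and pad, already clipped on the rail (fixed). Same frame and sizes as green_module.
- violet_module: A module like the green one with violet glass and pad, already clipped on the rail (fixed). Same frame and sizes.
- dust_cover: White plastic dust cover (30 g), loose: plate 44 (x) x 46 (y) x 3 mm, a 7 mm deep skirt along both y-edges that saddles the rail, and a round knob 16 mm across, 22 mm high, in its middle. Origin: middle of the plate's underside, which lies on the rail's top; plate top z = 3, knob top z = 25 mm. It lifts straight up; standing in the tray its origin is 7 mm above the tray's floor.
- tray: Steel tray, fixed, 130 (x) x 160 (y) x 18 mm outside, walls and floor 4 mm. Origin: centre of its underside. The black screw cap lies in it, on its +y half.
- green_module: Green filter module (about 165 g), loose, in a bay of the stand; hook end -x, foot end +x, z up. Origin: middle of its seat, the underside of the base, that will lie on the rail's top. Black base x -24 to 34, y -24 to 24, z 0 to 18 mm; tower to hold it by x -24 to 4, y -12 to 12, z 18 to 48 mm. Clipped home, its axes are the carrier's, with 1.5 mm free play in x and 6 mm to each neighbour in y.
- green_lip (a point): Tip of the lip, top edge, mid-width: module x = -14.3, z = -6.5 mm. The rigid leg (x -23 to -18.8, down to z = -10.5 mm) ends in this lip, pointing to +x, 4 mm thick, 40 mm wide: a slot 6.5 mm high for the flange. To hook it hold the foot end raised 0.3 to 0.4 rad, lip below the flange, and move the module to the carrier's +x until the leg meets the edge. Home, it is at carrier x = -14, z = 31.5 mm.
- green_tower (a point): Middle of the green module's tower, module x = -10, z = 33 mm: hold it here by its two y-faces, 24 mm apart. The next tower is 32 mm away in the stand and 30 mm away on the rail. Let go when hooked, the module rests on the clip's ramp with its foot end raised about 0.28 rad.
- green_pad (a point): On the green module's flat ribbed thumb pad (green, x 10 to 33, y -20 to 20, z = 18 mm), at x = 19 mm, straight above the foot clip: press down here, 8 to 15 N. Home, it is 56 mm above the table.
- green_clip (a joint): Slide of the green module's spring foot clip, m: 0 at rest, grows as it is pushed outwards (+x), at most 0.0055. Steel leg x 19.5 to 24 mm, down to z = -13 mm, with a tooth towards -x: tip x = 14.8, flat top z = -3.6, below z = -5.6 a ramp from there out to x = 20 at z = -13 mm, which rides over the rail's far edge (about 3.5 mm) until the tooth springs in under it.
- green_glass: The green filter glass on top of the green module's tower: disc 19 mm across and 2 mm high, origin at the middle of its underside (module x = -10, z = 48 mm). Must not be touched.
- stand: Ivory storage stand, fixed, 92 (x) x 180 (y) mm, origin at the centre of its underside. Three bays centred at y = -56, 0, +56 mm; the modules sit loosely, seat at z = 24 mm, on a foam block 24 mm wide (x) and lift straight up. Partitions 3 mm thick at y = -28 and +28 mm are 32 mm high, the ends at y = -87 and +87 mm 40 mm high.
- red_module: A loose module like the green one but red, in the stand: leave it. Same frame and sizes.
- blue_module: A loose module like the green one but blue, in the stand: leave it. Same frame and sizes.
- screw_cap: Black cap, 24 mm across, 14 mm high, in the tray; origin at the centre of its underside. Leave it there.
- oil_bottle: Small amber bottle, 32 mm across, 75 mm high; origin at the centre of its underside. Leave it.
- objective: Steel microscope objective standing on its thread, 31 mm across, 52 mm high; origin at the centre of its underside. Leave it.
- screwdriver: Screwdriver lying on the bench, 150 mm long along its x; origin at mid-length on the table. Leave it.
- tissue_box: White and navy box of lens tissue, 75 x 115 x 40 mm; origin at the centre of its underside. Leave it.
- slide_mailer: White slide box with a blue band, 30 x 85 x 30 mm; origin at the centre of its underside. Leave it.
- cleaner: Lens cleaner bottle, 40 mm across, 125 mm high; origin at the centre of its underside. Leave it.
Mind the look-alikes: they are no part of the job. What is shaped like the dust_cover but turquoise is not meant.

How it is judged:
On the way, in this order (a step that is already met when the one before it is completed fails the run):
1. the dust cover lies in the tray (x of dust_cover in the frame of tray between -0.055 and 0.055 m and y of dust_cover in the frame of tray between -0.07 and 0.07 m and z of dust_cover in the frame of tray below 0.03 m and linear speed of dust_cover below 0.02 m/s), for 0.2 s.
2. the green module's lip is hooked under the near edge of the rail, in the free place, with its foot end still raised (x of green_lip in the frame of carrier between -0.0172 and -0.011 m and z of green_lip in the frame of carrier between 0.02 and 0.0355 m and y of green_module in the frame of carrier between -0.066 and 0.066 m and angle between green_module's own z axis and vertical between 0.1 and 0.6 rad), for 0.2 s.
3. the green module's foot clip has snapped under the far edge and it sits flat on the rail (angle between green_module's own z axis and vertical below 0.045 rad and value of joint green_clip below 0.0016 m and z of green_module in the frame of carrier between 0.036 and 0.0405 m and x of green_lip in the frame of carrier between -0.0172 and -0.011 m and z of green_lip in the frame of carrier between 0.02 and 0.0355 m and y of green_module in the frame of carrier between -0.066 and 0.066 m and angle between the y axis of green_module and the y axis of carrier, either way round below 0.08 rad), for 0.2 s.
At the end, for the whole second after the job is handed in: The green module is clipped on the rail in the free place: seat within about 2 mm of the rail's top, level within 0.045 rad, square to the rail within 0.08 rad, lip under the near edge and the foot clip sprung back to within 1.6 mm; the dust cover is in the tray; both at rest (all of step 1 and all of step 3 and linear speed of green_module below 0.02 m/s); the robot touches nothing.
It fails at once if the gripper touches the green glass (contact force between the fingers and green_glass above 0.5 N).
It fails at once if one of the other things is moved by more than 30 mm or a red or blue module is lifted out (distance of any of red_module, blue_module, screw_cap, oil_bottle, objective, screwdriver, tissue_box, slide_mailer, cleaner from where it was at the start of the episode above 0.03 m).
It also fails if it takes over 59 s, if anything falls off the work surface, if the arm or the gripper's body presses on something with over 40 N, if the wrist force passes 120 N, or if a joint passes its speed limit or range.

ROBOT

A 6-joint arm with a two-finger parallel gripper is mounted at the origin on the work surface. World frame = base frame: x ahead of the robot, y to its left, z up, the work surface at z = 0. Lengths are in m, angles in rad, forces in N, time in s.
With the tool pointing down it reaches from about 0.425 to 0.95 m from the base axis. Payload 3.5 kg.
Tool frame: the origin (TCP) lies midway between the tips of the shut fingers; the grasp point (between the pads) lies 19 mm behind it; z points along the fingers, y is the direction in which the jaws open and shut (so a half turn about z gives the same grasp; the last joint's range is limited). The gripper opens to 85 mm and grips with 20 to 120 N. Pads are 22 mm wide; open, the fingers measure 114 mm over their backs; the gripper's body (76 mm by 85 mm) begins 54 mm behind the grasp point. The pads swing forward as they close: fully open they stand 13 mm farther back than shut.
Start: joints at [0.995, 0.286, 1.577, -0, 1.279, -0.15], TCP at [0.279, 0.615, 0.231] pointing down, gripper open.
Joint ranges: [-2.77, 2.77], [-0.9, 2.22], [0.21, 2.48], [-1.53, 4.67], [0.24, 2.81], [-2.84, 2.84]. Speed limits (rad/s): [2.79, 2.79, 3.14, 3.14, 3.14, 3.14].

INTERFACE

Orientations are given as a unit quaternion [x, y, z, w].
In Python, from plant import * gives the robot as it stands.
- The arm moves only by the shell command python3 -m jog 'ROWS' [FORCE]. ROWS is a JSON object of lists of equal length, an entry for each row: "travel": the shift along the world's x, y, z in mm, a list of three; "dr": the turn, a rotation vector about the world's x, y, z in degrees, a list of three; "jaw": the closure in counts, from 0 (fully open) to 255 (shut). In form: {"travel": [[x, y, z], ...], "dr": [[wx, wy, wz], ...], "jaw": [jaw, ...]}. A call has 1 to 5 rows; each row shifts and turns the commanded pose from where the row before left it; what a row does not reach is not made up. A row lasts 1/12 s, in which the tool goes at most 41.7 mm and 7.16 degrees, less where a joint would pass 70% of its speed; a pose out of reach is approached as far as the arm can. A call is refused whole if a number of a shift passes 41.7 or a number of a turn 7.16, either way. A call with a gripper value outside its range is refused whole. The fingers move at their own pace and stop on an object; FORCE is the grip in N (left out, the last holds). Time passes only in rows, so rows that do not move let the fingers close. It gives the time, the measured TCP pose, the force and the opening at its end, in the units of the state.
- get_state(): the state, without advancing time (a new reading comes with each control period).
- read_camera(name): name is "side" or "top"; returns the picture (400x640x3 uint8, red, green, blue); there is no depth.
- camera_info(name): a dict with "K" (3x3 intrinsics, pixels), "R" (3x3) and "t" (3): a world point X has camera coordinates R X + t. Camera axes: x right, y down, z forward; pixel columns grow to the right and rows downward; lengths in m; the calibration is good to about 2 mm. A picture is of the moment at which its call begins. camera_info takes no time and is no camera call.
- sign_off(): hands the job in, once; it reports no verdict.
The state is a dict: "time": time; "qpos": joint angles; "dq": joint speeds; "joint_efforts": joint torques, N m; "eef_pos": TCP position; "tcp_rot": TCP orientation; "contact_force": force on the tool from outside, world axes, zero at the start; "wrist_torque": the same for the moment, N m; "opening": opening from 0.0 (shut) to 1.0 (fully open).
Only numpy, scipy, OpenCV 4.12 (cv2) and the standard library are available. Lean on these libraries where they do the work, as an engineer would, in place of code of your own. Each camera call takes 0.05 s, during which the arm holds its last target. There are 200 camera calls.

## Working session

There is one attempt and no reset: what is moved stays moved. The work goes in short steps, Python scripts to look and compute and a shell command to move; the robot and the scene stay as the last step left them, time stands still between calls to the robot, and variables do not carry over. Pictures are saved under pics/ and viewed, about 8 in all and at most 12, crops included, and the job is handed in when it is done.

```bash
mkdir -p pics; ls; cat > h.py <<'E'
from plant import *
import numpy as np, cv2
def save(n,f,crop=None,scale=1):
    im=read_camera(n)
    if crop: u0,v0,u1,v1=crop; im=im[v0:v1,u0:u1]
    im=cv2.resize(im,None,fx=scale,fy=scale,interpolation=cv2.INTER_CUBIC)
    cv2.imwrite('pics/'+f,im[:,:,::-1])
def proj(n,P):
    c=camera_info(n);q=np.array(c['K'])@(np.array(c['R'])@np.array(P,float)+np.array(c['t']));return q[:2]/q[2]
def ray(n,uv,z):
    c=camera_info(n);R=np.array(c['R']);t=np.array(c['t']);o=-R.T@t
    d=R.T@np.linalg.inv(np.array(c['K']))@np.array([uv[0],uv[1],1.]);return o+d*(z-o[2])/d[2]
def tri(pt,ps):
    # least squares from both views
    A=[];b=[]
    for n,uv in(('top',pt),('side',ps)):
        c=camera_info(n);M=np.array(c['K'])@np.c_[np.array(c['R']),np.array(c['t'])]
        for k in(0,1): r=M[k]-uv[k]*M[2];A.append(r[:3]);b.append(-r[3])
    return np.linalg.lstsq(np.array(A),np.array(b),rcond=None)[0]
E
python3 - <<'E'
from h import *
save('top','t0.png');save('side','s0.png')
for n in('top','side'):
    c=camera_info(n);R=np.array(c['R']);print(n,np.round(-R.T@np.array(c['t']),3),np.round(R[2],2),np.array(c['K'])[0,0])
print(get_state())
E
```

```text
pics
top [0.5   0.015 1.138] [ 0.09 -0.03 -1.  ] 431.04979203971146
side [ 0.312 -0.881  0.733] [ 0.22  0.78 -0.58] 418.9313873519839
{'time': 0.1, 'qpos': array([ 9.95012749e-01,  2.87135422e-01,  1.57804243e+00,  1.52475333e-06,
        1.27859788e+00, -1.50045144e-01]), 'dq': array([-0.0021459 , -0.00243876, -0.00239936, -0.00095752, -0.00032186,
       -0.00206421]), 'joint_efforts': array([ 2.25456592e-04, -4.07294691e+01, -2.93698525e+01, -1.87351798e-04,
        3.39615988e-03, -1.15470189e-05]), 'eef_pos': array([0.27844164, 0.61423786, 0.23004019]), 'tcp_rot': array([ 2.11265311e-01,  9.77428144e-01, -1.02018262e-03, -3.88178471e-04]), 'contact_force': array([ 0.62961713, -0.73123719,  0.11286201]), 'wrist_torque': array([-0.0039057 ,  0.01038315, -0.02811882]), 'opening': 0.9986461578472497}
```

View pics/t0.png

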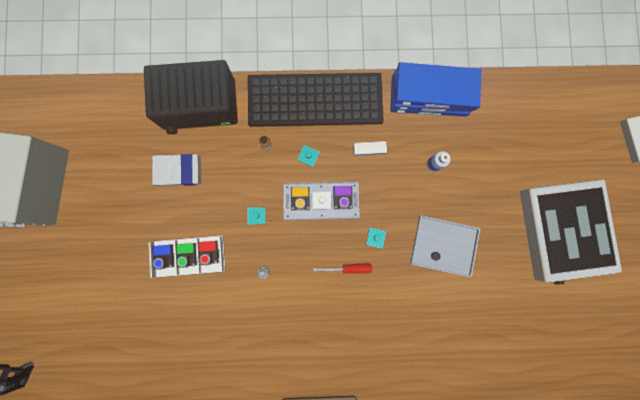

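View pics/s0.png

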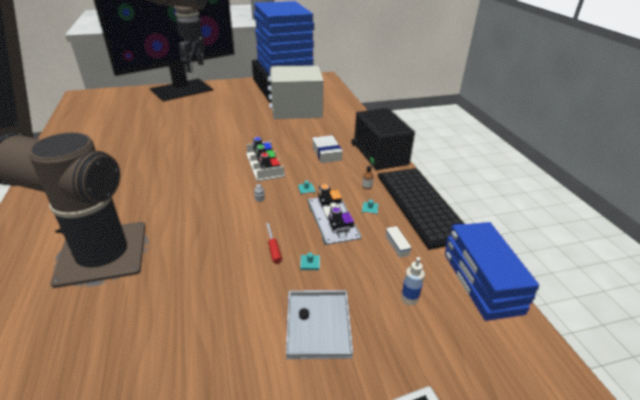

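Top view: the candidates for the dust cover are white (321,200) between amber (300,200) and violet (343,199), and turquoise (257,216), (309,156), (376,238). I choose the white one. The candidates for the module are blue (162,258), green (186,257) and red (207,253). I choose green. The tray is at (445,246), with the cap at (435,256).

```bash
python3 - <<'E'
from h import *
im=np.mean([read_camera('top').astype(float) for _ in range(4)],0).astype(np.uint8)
np.save('top.npy',im)
a=cv2.resize(im[172:232,270:370],None,fx=7,fy=7,interpolation=cv2.INTER_CUBIC)[:, :]
b=cv2.resize(im[228:284,140:240],None,fx=7,fy=7,interpolation=cv2.INTER_CUBIC)
c=np.vstack([a,b]);c=c[:, :700]
cv2.imwrite('pics/crop1.png',cv2.resize(c,None,fx=.73,fy=.73)[:,:,::-1])
cv2.imwrite('pics/a.png',a[:,:,::-1]);cv2.imwrite('pics/b.png',b[:,:,::-1])
E
```

```text
(no output)
```

View pics/a.png

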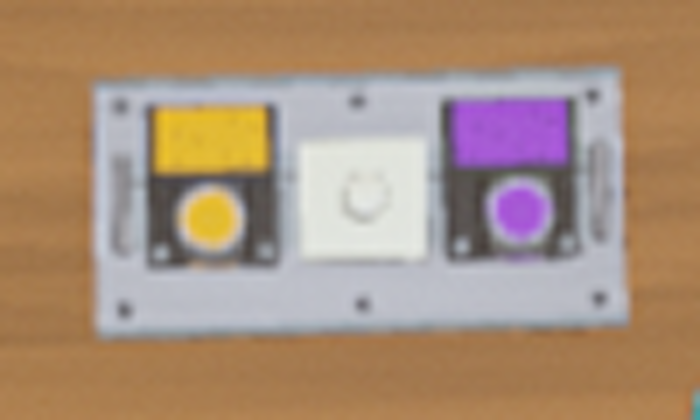

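View pics/b.png

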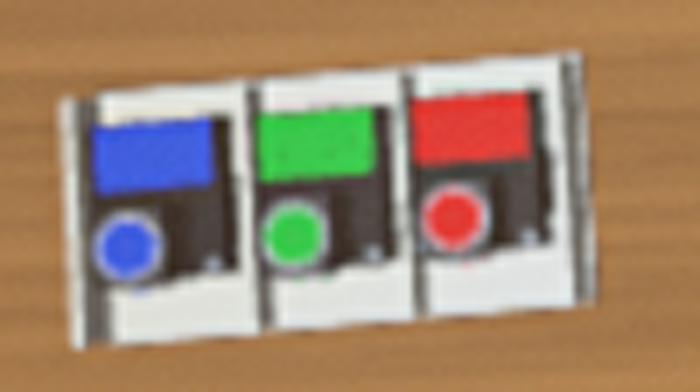

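Crops: the white cover sits between the amber glass (210,218) and the violet glass (520,210). Green has its pad at (316,147) and glass at (294,235), in the stand's middle bay. Now I fit the poses.

```bash
cat > m.py <<'E'
from h import *
from scipy.optimize import least_squares
def blob(im,box,h0,h1,smin=110,vmin=60):
    u0,v0,u1,v1=box;s=4
    c=cv2.resize(im[v0:v1,u0:u1],None,fx=s,fy=s,interpolation=cv2.INTER_CUBIC)
    h=cv2.cvtColor(c,cv2.COLOR_RGB2HSV)
    m=cv2.inRange(h,(h0,smin,vmin),(h1,255,255))
    n,l,st,ce=cv2.connectedComponentsWithStats(m)
    return [(st[i,4]/s/s,(ce[i]+.5)/s-.5+[u0,v0]) for i in sorted(range(1,n),key=lambda i:-st[i,4])[:3]]
def fit(n,obj,uv,zoff,x0):
    # planar pose x,y,yaw
    def T(p):
        c,s=np.cos(p[2]),np.sin(p[2]);return [[p[0]+c*o[0]-s*o[1],p[1]+s*o[0]+c*o[1],o[2]+zoff] for o in obj]
    r=least_squares(lambda p:np.ravel([proj(n,P)-q for P,q in zip(T(p),uv)]),x0)
    return r.x,np.abs(r.fun).max()
E
python3 - <<'E'
from m import *
im=np.load('top.npy')
for n,box,h in (('amber',(288,180,315,212),(18,32)),('violet',(332,178,356,212),(125,150)),('blue',(150,240,175,275),(108,124)),('green',(174,240,199,270),(50,75)),('red',(198,236,222,266),(0,6))):
    print(n,[(round(a,1),np.round(c,2)) for a,c in blob(im,box,*h)])
P=lambda u,v:((u+.5)/7-.5,(v+.5)/7-.5)
A=lambda u,v:np.array(P(u,v))+[270,172]
B=lambda u,v:np.array(P(u,v))+[140,228]
# carrier: left image=+y, up=+x
obj=[[.046,.098,.02],[.046,-.098,.02],[-.046,-.098,.02],[-.046,.098,.02]]
uv=[A(95,82),A(620,68),A(628,325),A(97,338)]
print('plate',fit('top',obj,uv,0,[.5,0,0]))
print('glass',fit('top',[[-.01,.054,.09],[-.01,-.054,.09]],[A(210,218),A(520,210)],0,[.5,0,0]))
print('knob',ray('top',A(366,197),.063), 'cover plate mid',ray('top',A(365,199),.041))
print('standglass',fit('top',[[-.01,.056,.074],[-.01,0,.074],[-.01,-.056,.074]],[B(129,249),B(294,235),B(455,217)],0,[.4,.3,0]))
print('tray',fit('top',[[.065,.08,.018],[.065,-.08,.018],[-.065,-.08,.018],[-.065,.08,.018]],[(420,216.5),(479.5,231),(470.5,276),(411.5,262)],0,[.4,-.3,0]))
print('cap',ray('top',(435,256),.018))
E
```

```text
amber [(np.float64(159.4), array([299.64, 191.64])), (np.float64(38.4), array([299.65, 202.76]))]
violet [(np.float64(147.2), array([342.36, 190.58])), (np.float64(34.2), array([343.85, 201.71]))]
blue [(np.float64(165.6), array([161.26, 249.94])), (np.float64(44.8), array([157.7 , 263.07]))]
green [(np.float64(158.1), array([184.48, 248.26])), (np.float64(42.4), array([181.44, 261.26]))]
red [(np.float64(168.3), array([206.73, 245.98])), (np.float64(36.9), array([204.28, 258.78]))]
plate (array([ 5.93052389e-01, -1.99133763e-02,  3.92780038e-05]), np.float64(0.8731862052403585))
glass (array([ 0.59328364, -0.01922771,  0.00179688]), np.float64(0.033715767617707115))
knob [ 0.59151878 -0.02056731  0.063     ] cover plate mid [ 0.5926666 -0.0209072  0.041    ]
standglass (array([0.45956392, 0.32550002, 0.07068581]), np.float64(0.1928727736321889))
tray (array([ 0.4662486 , -0.34035948, -0.25584337]), np.float64(2.129407172228639))
cap [ 0.44177663 -0.31180175  0.018     ]
```

```bash
R='-6.56'
python3 -m jog '{"travel":[[18,-36,0],[18,-36,0],[18,-36,0],[18,-36,0],[18,-36,0]],"dr":[[0,0,-6.5],[0,0,-6.5],[0,0,-6.5],[0,0,-6.5],[0,0,-6.5]],"jaw":[140,140,140,140,140]}' 40
python3 -m jog '{"travel":[[18,-36,0],[18,-36,0],[18,-36,0],[18,-36,0],[18,-36,0]],"dr":[[0,0,-6.5],[0,0,-6.5],[0,0,-6.5],[0,0,-6.5],[0,0,-6.5]],"jaw":[140,140,140,140,140]}'
python3 -m jog '{"travel":[[18,-36,0],[18,-36,0],[18,-36,0],[18,-36,0],[18,-36,0]],"dr":[[0,0,-0.5],[0,0,0],[0,0,0],[0,0,0],[0,0,0]],"jaw":[140,140,140,140,140]}'
python3 -m jog '{"travel":[[18,-36,0],[18,-36,0],[8,-22,0],[0,0,0],[0,0,0]],"dr":[[0,0,0],[0,0,0],[0,0,0],[0,0,0],[0,0,0]],"jaw":[140,140,140,140,140]}'
```

```text
time: 0.72
eef_pos: [0.3691, 0.4331, 0.2313]
tcp_rot: [0.478, 0.878, 0.0, 0.0]
contact_force: [0.8, -0.0, -0.3]
opening: 0.457
time: 1.13
eef_pos: [0.4592, 0.2529, 0.2316]
tcp_rot: [0.705, 0.709, 0.0, 0.0]
contact_force: [0.9, 0.5, 0.1]
opening: 0.452
time: 1.55
eef_pos: [0.5493, 0.0728, 0.2316]
tcp_rot: [0.707, 0.708, 0.0, 0.0]
contact_force: [0.6, 1.3, -0.3]
opening: 0.452
time: 1.97
eef_pos: [0.5929, -0.0205, 0.231]
tcp_rot: [0.707, 0.707, -0.0, -0.0]
contact_force: [0.6, 0.5, -0.3]
opening: 0.451
```

```bash
python3 -m jog '{"travel":[[0,0,-38],[0,0,-38],[0,0,-38],[0,0,-35],[0,0,-20]],"dr":[[0,0,0],[0,0,0],[0,0,0],[0,0,0],[0,0,0]],"jaw":[140,140,140,140,140]}'
python3 -m jog '{"travel":[[0,0,-16],[0,0,0],[0,0,0],[0,0,0],[0,0,0]],"dr":[[0,0,0],[0,0,0],[0,0,0],[0,0,0],[0,0,0]],"jaw":[140,255,255,255,255]}' 30
python3 -m jog '{"travel":[[0,0,0],[0,0,0],[0,0,6],[0,0,8],[0,0,8]],"dr":[[0,0,0],[0,0,0],[0,0,0],[0,0,0],[0,0,0]],"jaw":[255,255,255,255,255]}' 
python3 - <<'E'
from h import *
save('side','s1.png',(270,150,400,260),6)
E
```

```text
time: 2.38
eef_pos: [0.5894, -0.017, 0.0578]
tcp_rot: [0.706, 0.708, -0.002, -0.003]
contact_force: [-0.5, -1.3, -0.5]
opening: 0.449
time: 2.8
eef_pos: [0.5941, -0.019, 0.0484]
tcp_rot: [0.706, 0.708, 0.001, 0.001]
contact_force: [0.1, 0.1, -0.7]
opening: 0.168
time: 3.22
eef_pos: [0.5929, -0.0194, 0.0694]
tcp_rot: [0.707, 0.708, 0.0, 0.0]
contact_force: [1.0, 0.5, -0.1]
opening: 0.172
```

View pics/s1.png

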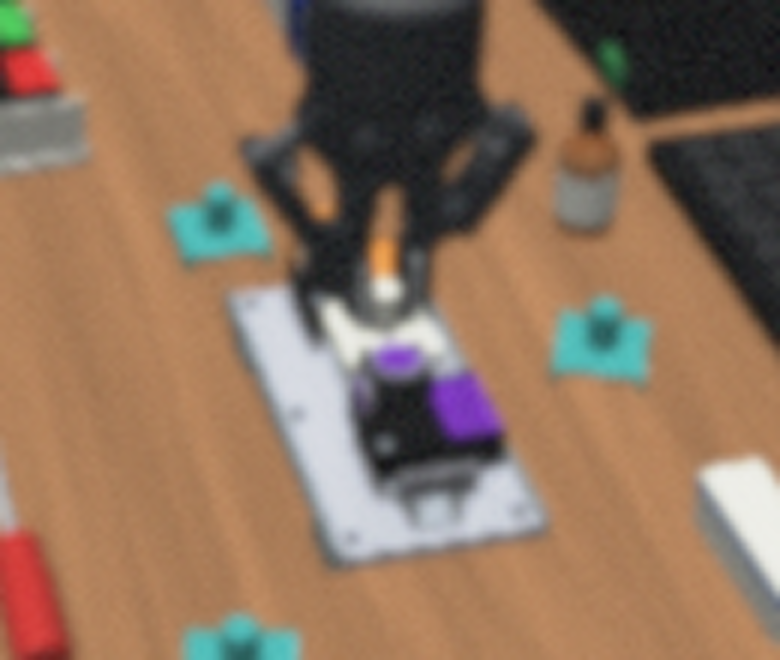

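The knob is held (opening 0.17 ≈ 14.5 mm, cover raised in the picture). Carrying it to the tray.

```bash
python3 -m jog '{"travel":[[0,0,15],[0,0,30],[0,0,35],[0,-10,20],[-10,-25,0]],"dr":[[0,0,0],[0,0,0],[0,0,0],[0,0,0],[0,0,0]],"jaw":[255,255,255,255,255]}'
python3 -m jog '{"travel":[[-14,-36,0],[-14,-36,0],[-14,-36,0],[-14,-36,0],[-14,-36,0]],"dr":[[0,0,-3],[0,0,-3],[0,0,-3],[0,0,-3],[0,0,-3]],"jaw":[255,255,255,255,255]}'
python3 -m jog '{"travel":[[-14,-36,0],[-14,-36,0],[-14,-36,-10],[-14,-32,-30],[0,0,-30]],"dr":[[0,0,0],[0,0,0],[0,0,0],[0,0,0],[0,0,0]],"jaw":[255,255,255,255,255]}'
python3 -m jog '{"travel":[[0,0,-30],[0,0,-25],[0,0,-10],[0,0,0],[0,0,0]],"dr":[[0,0,0],[0,0,0],[0,0,0],[0,0,0],[0,0,0]],"jaw":[255,255,255,255,255]}'
```

```text
time: 3.68
eef_pos: [0.5875, -0.0537, 0.1762]
tcp_rot: [0.705, 0.709, 0.004, 0.006]
contact_force: [0.5, -0.0, 0.2]
opening: 0.175
time: 4.1
eef_pos: [0.5121, -0.2359, 0.1693]
tcp_rot: [0.794, 0.609, 0.0, 0.001]
contact_force: [0.5, -0.6, -0.3]
opening: 0.17
time: 4.52
eef_pos: [0.4576, -0.3785, 0.1043]
tcp_rot: [0.794, 0.607, -0.001, 0.005]
contact_force: [0.7, 0.6, 0.1]
opening: 0.171
time: 4.93
eef_pos: [0.4585, -0.3715, 0.0369]
tcp_rot: [0.793, 0.61, 0.0, 0.0]
contact_force: [-0.1, -0.0, -0.4]
opening: 0.17
```

```bash
python3 -m jog '{"travel":[[0,0,-8],[0,0,-5],[0,0,-2],[0,0,0],[0,0,0]],"dr":[[0,0,0],[0,0,0],[0,0,0],[0,0,0],[0,0,0]],"jaw":[255,255,255,255,255]}'
python3 -m jog '{"travel":[[0,0,0],[0,0,0],[0,0,0],[0,0,0],[0,0,0]],"dr":[[0,0,0],[0,0,0],[0,0,0],[0,0,0],[0,0,0]],"jaw":[120,120,120,120,120]}'
python3 -m jog '{"travel":[[0,0,10],[0,0,30],[0,0,38],[0,0,38],[0,0,38]],"dr":[[0,0,0],[0,0,0],[0,0,0],[0,0,0],[0,0,0]],"jaw":[120,120,120,120,120]}'
```

```text
time: 5.35
eef_pos: [0.4583, -0.3713, 0.0215]
tcp_rot: [0.793, 0.61, 0.0, 0.0]
contact_force: [-0.1, -0.2, -0.0]
opening: 0.171
time: 5.77
eef_pos: [0.4582, -0.3713, 0.0213]
tcp_rot: [0.793, 0.609, -0.0, 0.0]
contact_force: [-1.5, 0.2, -0.0]
opening: 0.531
time: 6.18
eef_pos: [0.4579, -0.3709, 0.1774]
tcp_rot: [0.793, 0.609, 0.0, -0.0]
contact_force: [0.2, -0.6, 0.2]
opening: 0.523
```

```bash
python3 - <<'E'
from m import *
im=np.mean([read_camera('top').astype(float) for _ in range(3)],0).astype(np.uint8)
b=blob(im,(174,240,199,270),50,75);print(b)
obj=[[.0215,0,.042],[-.01,0,.0735]]
print('green',fit('top',obj,[b[0][1],b[1][1]],0,[.46,.32,.07]))
for n,o,box,h in(('blue',.056,(150,240,175,275),(108,124)),('red',-.056,(198,236,222,266),(0,6))):
    c=blob(im,box,*h);print(n,fit('top',obj,[c[0][1],c[1][1]],0,[.46,.32,.07]))
for n,box,h in (('amber',(288,180,315,212),(18,32)),('violet',(332,178,356,212),(125,150))):
    c=blob(im,box,*h);print(n,fit('top',[[.0215,0,.056],[-.01,0,.0875]],[c[0][1],c[1][1]],0,[.59,.0,.0]))
cv2.imwrite('pics/tray.png',cv2.resize(im[200:290,370:490],None,fx=5,fy=5,interpolation=cv2.INTER_CUBIC)[:,:,::-1])
E
```

```text
[(np.float64(157.8125), array([184.50915842, 248.27430693])), (np.float64(41.75), array([181.46332335, 261.27282934]))]
green (array([0.45835023, 0.3253277 , 0.05600146]), np.float64(0.17959766381255804))
blue (array([0.45569922, 0.38264823, 0.08030412]), np.float64(0.14135048279169382))
red (array([0.4627446 , 0.2700951 , 0.04709618]), np.float64(0.23456982168832496))
amber (array([0.59284021, 0.03471454, 0.00265573]), np.float64(0.1737457770070705))
violet (array([ 0.59289999, -0.07342692,  0.00875563]), np.float64(0.14366667851703596))
```

View pics/tray.png

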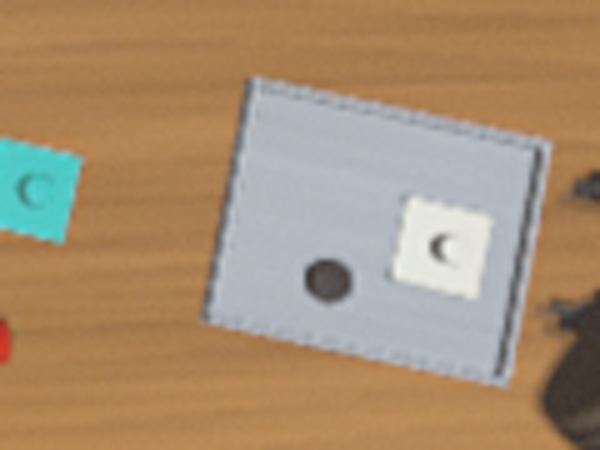

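The picture shows the white cover flat in the tray at crop (445,250), with the black cap untouched at (330,280). Going to the green module.

```bash
python3 -m jog '{"travel":[[6,41,0],[6,41,0],[6,41,0],[6,41,0],[6,41,0]],"dr":[[0,0,6.8],[0,0,6.8],[0,0,6.8],[0,0,6.8],[0,0,6.8]],"jaw":[140,140,140,140,140]}'
python3 -m jog '{"travel":[[6,41,0],[6,41,0],[6,41,0],[-7,41,0],[-7,41,0]],"dr":[[0,0,6.8],[0,0,6.8],[0,0,6.8],[0,0,6.8],[0,0,6.8]],"jaw":[140,140,140,140,140]}'
python3 -m jog '{"travel":[[-7,41,0],[-7,41,0],[-7,41,0],[-7,41,0],[-7,41,0]],"dr":[[0,0,6.8],[0,0,6.8],[0,0,6.8],[0,0,6.8],[0,0,6.8]],"jaw":[140,140,140,140,140]}'
python3 -m jog '{"travel":[[-7,41,0],[-2,39,0],[0,0,-20],[0,0,0],[0,0,0]],"dr":[[0,0,6.8],[0,0,0],[0,0,0],[0,0,0],[0,0,0]],"jaw":[140,140,140,140,140]}'
python3 - <<'E'
from h import *
s=get_state();print(s['eef_pos'],s['tcp_rot'],s['qpos'])
E
```

```text
time: 6.75
eef_pos: [0.4871, -0.1641, 0.174]
tcp_rot: [0.578, 0.816, -0.0, -0.001]
contact_force: [0.8, 0.0, -0.2]
opening: 0.449
time: 7.17
eef_pos: [0.4911, 0.0408, 0.1742]
tcp_rot: [0.314, 0.95, -0.0, -0.001]
contact_force: [1.0, 1.4, 0.3]
opening: 0.45
time: 7.58
eef_pos: [0.4555, 0.2455, 0.1742]
tcp_rot: [0.022, 1.0, -0.0, -0.001]
contact_force: [0.6, 0.3, -0.3]
opening: 0.451
time: 8.0
eef_pos: [0.4462, 0.3231, 0.1528]
tcp_rot: [-0.035, 0.999, -0.001, -0.003]
contact_force: [-0.2, 0.5, 0.3]
opening: 0.454
[0.44621186 0.32313578 0.15280686] [-0.03452411  0.99939968 -0.00128772 -0.00258893] [ 4.42724543e-01  9.67514718e-02  1.94700441e+00 -3.45499824e-04
  1.10361158e+00 -1.19697753e+00]
```

```bash
python3 -m jog '{"travel":[[1,1,-30],[0,0,-25],[0,0,-5],[0,0,0],[0,0,0]],"dr":[[0,0,0],[0,0,0],[0,0,0],[0,0,0],[0,0,0]],"jaw":[140,140,140,140,140]}'
python3 - <<'E'
from h import *
s=get_state();print(s['eef_pos'],s['tcp_rot'])
save('side','s2.png',(225,125,305,190),9)
for P in ([.4485,.3247,.074],[.4485,.3247,.042]): print(proj('side',P))
E
```

```text
time: 8.42
eef_pos: [0.4498, 0.3241, 0.0961]
tcp_rot: [-0.033, 0.999, 0.0, 0.0]
contact_force: [0.2, 0.3, 0.8]
opening: 0.452
[0.44978538 0.32412509 0.09607338] [-3.33167122e-02  9.99444814e-01  7.69761659e-05  2.34633205e-04]
[260.11000437 146.16528763]
[260.73244174 154.78341276]
```

View pics/s2.png

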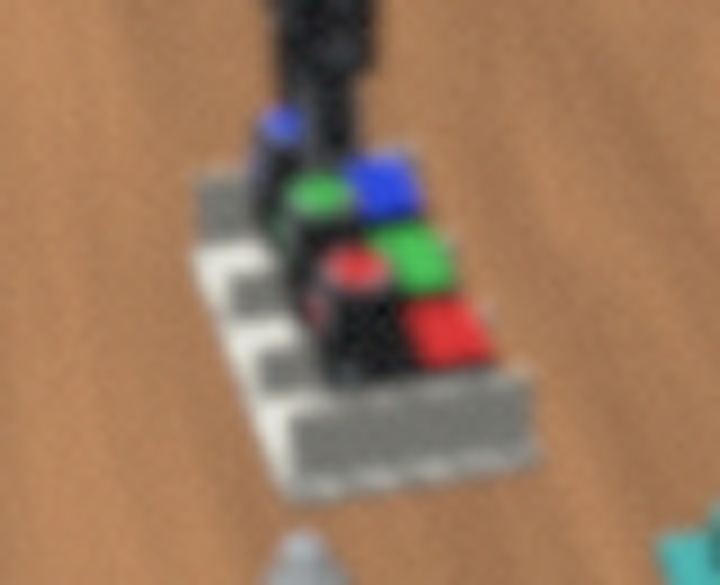

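The side view shows the gripper above green, and the green glass at crop (322,195) against (316,191) predicted, so they agree. Descending and gripping.

```bash
python3 -m jog '{"travel":[[-1,0.5,-15],[0,0,-15],[0,0,-12],[0,0,-6],[0,0,0]],"dr":[[0,0,0],[0,0,0],[0,0,0],[0,0,0],[0,0,0]],"jaw":[140,140,140,140,140]}'
python3 -m jog '{"travel":[[0,0,0],[0,0,0],[0,0,0],[0,0,0],[0,0,0]],"dr":[[0,0,0],[0,0,0],[0,0,0],[0,0,0],[0,0,0]],"jaw":[140,255,255,255,255]}' 60
python3 -m jog '{"travel":[[0,0,0],[0,0,5],[0,0,5],[0,0,0],[0,0,0]],"dr":[[0,0,0],[0,0,0],[0,0,0],[0,0,0],[0,0,0]],"jaw":[255,255,255,255,255]}' 60
```

```text
time: 8.88
eef_pos: [0.4476, 0.3249, 0.0464]
tcp_rot: [-0.034, 0.999, -0.0, -0.001]
contact_force: [-0.5, -0.3, -0.6]
opening: 0.453
time: 9.3
eef_pos: [0.4491, 0.3257, 0.0485]
tcp_rot: [-0.034, 0.999, 0.0, 0.001]
contact_force: [-0.4, -0.4, 4.3]
opening: 0.268
time: 9.72
eef_pos: [0.4478, 0.3252, 0.057]
tcp_rot: [-0.034, 0.999, -0.0, -0.0]
contact_force: [0.3, 0.1, -2.6]
opening: 0.267
```

```bash
python3 -m jog '{"travel":[[0,0,15],[0,0,25],[0,0,35],[0,0,35],[0,0,10]],"dr":[[0,0,0],[0,0,0],[0,0,0],[0,0,0],[0,0,0]],"jaw":[255,255,255,255,255]}'
python3 -m jog '{"travel":[[10,-30,0],[13,-38,0],[13,-38,0],[13,-38,0],[13,-38,0]],"dr":[[0,0,-1],[0,0,-1],[0,0,-1],[0,0,-1],[0,0,0]],"jaw":[255,255,255,255,255]}'
python3 -m jog '{"travel":[[13,-38,0],[13,-38,0],[13,-38,0],[10,-30,0],[4,-18,0]],"dr":[[0,0,0],[0,0,0],[0,0,0],[0,0,0],[0,0,0]],"jaw":[255,255,255,255,255]}'
python3 -m jog '{"travel":[[0,0,0],[0,0,0],[0,0,0],[0,0,0]],"dr":[[0,-5.5,0],[0,-5.5,0],[0,-5.5,0],[0,-4.7,0]],"jaw":[255,255,255,255]}'
python3 - <<'E'
from h import *
save('side','s3.png',(270,100,390,230),5)
s=get_state();print(s['eef_pos'],s['tcp_rot'],s['contact_force'])
E
```

```text
time: 10.13
eef_pos: [0.4506, 0.3266, 0.183]
tcp_rot: [-0.034, 0.999, 0.002, 0.004]
contact_force: [1.0, 0.6, -0.9]
opening: 0.265
time: 10.55
eef_pos: [0.5095, 0.1417, 0.1757]
tcp_rot: [0.001, 1.0, -0.0, -0.001]
contact_force: [1.3, 0.4, -2.0]
opening: 0.268
time: 10.97
eef_pos: [0.5634, -0.0221, 0.1757]
tcp_rot: [0.002, 1.0, -0.0, -0.001]
contact_force: [0.5, 0.5, -1.5]
opening: 0.269
time: 11.3
eef_pos: [0.5619, -0.0189, 0.1753]
tcp_rot: [0.001, 0.983, 0.0, 0.184]
contact_force: [-0.9, 0.2, -2.2]
opening: 0.27
[ 0.55924308 -0.01801032  0.17306592] [1.00348157e-03 9.83076827e-01 8.66223528e-04 1.83188958e-01] [-0.37979415  1.84319702 -3.85324976]
```

View pics/s3.png

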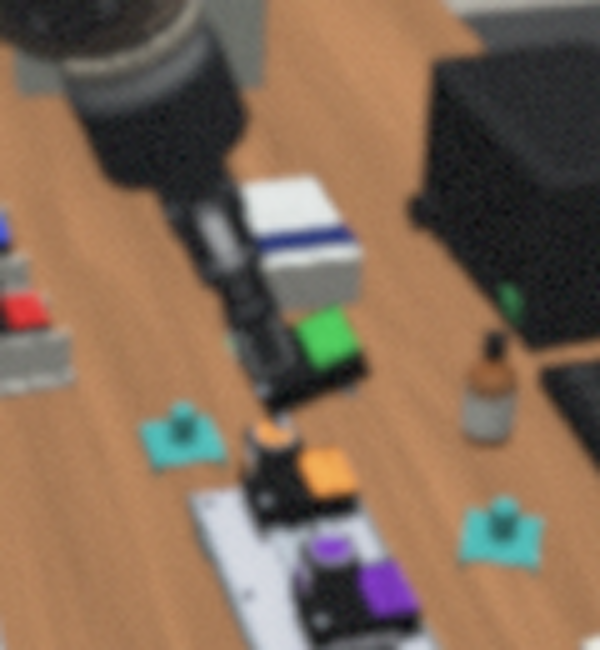

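```bash
python3 -m jog '{"travel":[[0,0,0],[0,0,0],[0,0,0],[0,0,0]],"dr":[[0,0,0],[0,0,0],[0,0,0],[0,0,0]],"jaw":[255,255,255,255]}'
cat > pad.py <<'E'
from m import *
def avg(n,k=3): return np.mean([read_camera(n).astype(float) for _ in range(k)],0).astype(np.uint8)
T=avg('top');S=avg('side')
np.save('T.npy',T);np.save('S.npy',S)
def g(box_t,box_s,h):
    a=blob(T,box_t,*h);b=blob(S,box_s,*h)
    print([(round(x[0]),np.round(x[1],1)) for x in a[:2]],[(round(x[0]),np.round(x[1],1)) for x in b[:2]])
    return tri(a[0][1],b[0][1])
print('amber pad',g((288,180,315,212),(322,185,345,202),(14,32)))
print('violet pad',g((332,178,356,212),(335,205,360,230),(125,150)))
print('green pad',g((280,150,360,230),(300,140,365,215),(50,75)))
s=get_state();print(s['eef_pos'],s['tcp_rot'],s['time'])
E
python3 pad.py
```

```text
time: 11.68
eef_pos: [0.564, -0.0188, 0.1776]
tcp_rot: [0.001, 0.983, 0.0, 0.184]
contact_force: [-0.3, -0.2, -1.9]
opening: 0.266
[(160, array([299.6, 191.6])), (61, array([300.4, 180.6]))] [(107, array([335.1, 193.8])), (17, array([324.3, 186.3]))]
amber pad [0.61469883 0.03449235 0.0567816 ]
[(151, array([342.2, 190.6])), (34, array([343.9, 201.7]))] [(104, array([346.4, 218. ])), (13, array([336.4, 209.2]))]
violet pad [ 0.61433064 -0.07307639  0.05329172]
[(219, array([323.2, 193.1])), (19, array([323.5, 209.2]))] [(108, array([335.4, 166.7]))]
green pad [ 0.5955559  -0.01985341  0.18086258]
[ 0.5633204  -0.01873178  0.17720872] [7.54854665e-04 9.82950158e-01 1.46413368e-04 1.83870596e-01] 11.9833
```

```bash
python3 -m jog '{"travel":[[0,0,-30],[0,0,-30],[0,0,-25],[0,0,-15],[0,0,0]],"dr":[[0,0,0],[0,0,0],[0,0,0],[0,0,0],[0,0,0]],"jaw":[255,255,255,255,255]}'
python3 -m jog '{"travel":[[0,0,0],[0,0,0],[0,0,0]],"dr":[[0,0,0],[0,0,0],[0,0,0]],"jaw":[255,255,255]}'
sed -i "s/print('green pad.*/print('green pad',g((295,170,350,230),(310,170,365,225),(50,75)))/" pad.py; python3 pad.py
python3 - <<'E'
from h import *
print(proj('top',[.5546,-.0199,.199]))
S=np.load('S.npy');cv2.imwrite('pics/s4.png',cv2.resize(S[165:245,295:375],None,fx=7,fy=7,interpolation=cv2.INTER_CUBIC)[:,:,::-1])
E
```

```text
time: 12.4
eef_pos: [0.5598, -0.0179, 0.0724]
tcp_rot: [0.001, 0.984, 0.001, 0.179]
contact_force: [-0.6, -0.9, -2.5]
opening: 0.265
time: 12.65
eef_pos: [0.5647, -0.0191, 0.0794]
tcp_rot: [0.001, 0.983, -0.0, 0.186]
contact_force: [-0.1, -0.1, -0.8]
opening: 0.272
[(161, array([299.6, 191.7])), (62, array([300.4, 180.7]))] [(60, array([335.3, 192. ])), (20, array([324.5, 186.3]))]
amber pad [0.61441083 0.03434997 0.06323202]
[(148, array([342.4, 190.6])), (34, array([343.8, 201.7]))] [(104, array([346.4, 218. ])), (20, array([336.5, 208.4]))]
violet pad [ 0.61424544 -0.07346833  0.05358156]
[(177, array([321.9, 196.9])), (21, array([322.1, 211.8]))] [(101, array([333.8, 198.8]))]
green pad [ 0.59588478 -0.02008079  0.0811545 ]
[ 0.56344527 -0.01880858  0.07789028] [8.19656613e-04 9.82827772e-01 1.48436890e-05 1.84523436e-01] 12.95
[323.91082421 211.24081635]
```

View pics/s4.png

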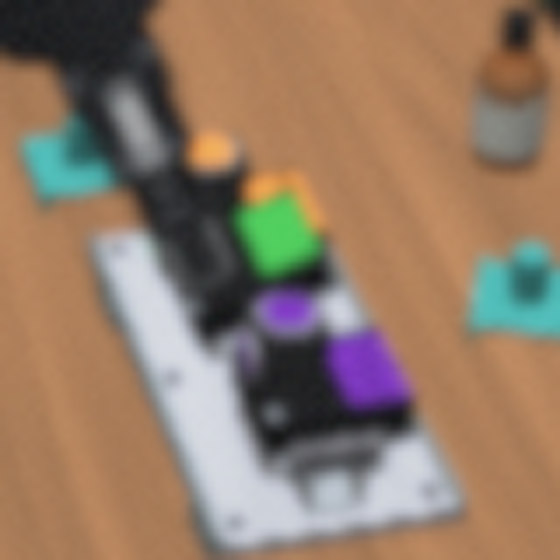

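The picture shows the module above the free place, foot raised, the gripper leaning towards the base. The violet and amber modules are in place.

```bash
python3 -m jog '{"travel":[[-1,0.5,-6],[0,0,-5],[0,0,-2.5],[0,0,0],[0,0,0]],"dr":[[0,0,0],[0,0,0],[0,0,0],[0,0,0],[0,0,0]],"jaw":[255,255,255,255,255]}'
python3 -m jog '{"travel":[[0,0,0],[0,0,0],[0,0,0]],"dr":[[0,0,0],[0,0,0],[0,0,0]],"jaw":[255,255,255]}'
python3 -m jog '{"travel":[[2,0,0],[2,0,0],[0,0,0],[0,0,0],[0,0,0]],"dr":[[0,0,0],[0,0,0],[0,0,0],[0,0,0],[0,0,0]],"jaw":[255,255,255,255,255]}'
```

```text
time: 13.37
eef_pos: [0.5618, -0.0182, 0.0631]
tcp_rot: [0.001, 0.983, 0.0, 0.183]
contact_force: [0.0, 0.2, -1.9]
opening: 0.269
time: 13.62
eef_pos: [0.5622, -0.0183, 0.0638]
tcp_rot: [0.001, 0.983, 0.0, 0.184]
contact_force: [0.7, -0.7, -1.7]
opening: 0.267
time: 14.03
eef_pos: [0.5661, -0.0182, 0.0637]
tcp_rot: [0.001, 0.983, 0.0, 0.184]
contact_force: [0.1, 0.2, -2.6]
opening: 0.27
```

```bash
python3 -m jog '{"travel":[[1.5,0,0],[1.5,0,0.7],[0,0,0],[0,0,0]],"dr":[[0,0,0],[0,0,0],[0,0,0],[0,0,0]],"jaw":[255,255,255,255]}'
python3 -m jog '{"travel":[[1,0,0.3],[1,0,0.3],[0,0,0],[0,0,0]],"dr":[[0,0,0],[0,0,0],[0,0,0],[0,0,0]],"jaw":[255,255,255,255]}'
python3 pad.py
```

```text
time: 14.37
eef_pos: [0.5693, -0.0183, 0.0645]
tcp_rot: [0.001, 0.983, 0.0, 0.184]
contact_force: [0.1, -0.3, -1.4]
opening: 0.27
time: 14.7
eef_pos: [0.5712, -0.0183, 0.065]
tcp_rot: [0.001, 0.983, 0.0, 0.184]
contact_force: [-0.2, 0.6, -2.9]
opening: 0.268
[(160, array([299.6, 191.7])), (61, array([300.4, 180.6]))] [(92, array([335.1, 192.9])), (15, array([325.3, 186.2]))]
amber pad [0.61436695 0.03448839 0.05979554]
[(148, array([342.4, 190.6])), (34, array([343.8, 201.7]))] [(104, array([346.4, 218. ])), (15, array([336.6, 209.2]))]
violet pad [ 0.61425995 -0.07347181  0.05358   ]
[(172, array([321.4, 194.8])), (18, array([321.6, 209.2]))] [(87, array([336.2, 201.6]))]
green pad [ 0.60264609 -0.01937755  0.070172  ]
[ 0.5710615  -0.01822116  0.06494186] [8.55637866e-04 9.82941174e-01 1.72785730e-04 1.83918153e-01] 15.0
```

```bash
python3 -m jog '{"travel":[[1,0,0.3],[0,0,0],[0,0,0]],"dr":[[0,0,0],[0,0,0],[0,0,0]],"jaw":[255,255,255]}'
python3 -m jog '{"travel":[[0,0,1],[0,0,0],[0,0,0]],"dr":[[0,0,0],[0,0,0],[0,0,0]],"jaw":[255,255,255]}'
python3 -m jog '{"travel":[[0,0,1],[0,0,0],[0,0,0]],"dr":[[0,0,0],[0,0,0],[0,0,0]],"jaw":[255,255,255]}'
```

```text
time: 15.25
eef_pos: [0.5722, -0.0183, 0.0654]
tcp_rot: [0.001, 0.983, 0.0, 0.184]
contact_force: [-0.7, 0.0, -2.7]
opening: 0.268
time: 15.5
eef_pos: [0.5719, -0.0182, 0.0657]
tcp_rot: [0.001, 0.983, 0.0, 0.184]
contact_force: [3.2, -0.7, -8.4]
opening: 0.267
time: 15.75
eef_pos: [0.5717, -0.0182, 0.0658]
tcp_rot: [0.001, 0.983, 0.0, 0.184]
contact_force: [8.8, -0.2, -15.1]
opening: 0.268
```

Lifting is resisted (Fz −15 N), so the lip is under the flange. Back down a little, hold, let go.

```bash
python3 -m jog '{"travel":[[0,0,-1.5],[0,0,-1.3],[0,0,0],[0,0,0],[0,0,0]],"dr":[[0,0,0],[0,0,0],[0,0,0],[0,0,0],[0,0,0]],"jaw":[255,255,255,255,255]}'
python3 -m jog '{"travel":[[0,0,0],[0,0,0],[0,0,0],[0,0,0],[0,0,0]],"dr":[[0,0,0],[0,0,0],[0,0,0],[0,0,0],[0,0,0]],"jaw":[160,160,160,160,160]}'
python3 pad.py
```

```text
time: 16.17
eef_pos: [0.5724, -0.0183, 0.065]
tcp_rot: [0.001, 0.983, 0.0, 0.184]
contact_force: [0.3, -0.3, -1.4]
opening: 0.267
time: 16.58
eef_pos: [0.5724, -0.0183, 0.0649]
tcp_rot: [0.001, 0.983, 0.0, 0.184]
contact_force: [-0.1, -0.0, 0.6]
opening: 0.372
[(161, array([299.6, 191.6])), (62, array([300.4, 180.7]))] [(99, array([335.1, 193.5])), (13, array([325.6, 186.2]))]
amber pad [0.61459487 0.0345237  0.0578154 ]
[(148, array([342.4, 190.6])), (34, array([343.8, 201.7]))] [(109, array([346.2, 217.7])), (13, array([336.5, 209.3]))]
violet pad [ 0.61398065 -0.07332498  0.05448614]
[(172, array([321.6, 194.3])), (20, array([321.8, 208.4]))] [(79, array([336.9, 202.5]))]
green pad [ 0.60432804 -0.02006661  0.06749391]
[ 0.57211269 -0.01824203  0.06445766] [8.33241621e-04 9.82936657e-01 1.50469656e-04 1.83942414e-01] 16.8833
```

```bash
python3 -m jog '{"travel":[[-3.7,0,9.3],[-5.5,0,14],[-7,0,18],[-7,0,18],[-7,0,18]],"dr":[[0,0,0],[0,0,0],[0,0,0],[0,0,0],[0,0,0]],"jaw":[160,160,160,160,160]}'
python3 -m jog '{"travel":[[17,0,0],[17,0,0],[17,0,0],[17,0,0],[2,0,0]],"dr":[[0,7,0],[0,7,0],[0,7,0],[0,0.2,0],[0,0,0]],"jaw":[160,255,255,255,255]}'
python3 -m jog '{"travel":[[0,0,0],[0,0,0],[0,0,0]],"dr":[[0,0,0],[0,0,0],[0,0,0]],"jaw":[255,255,255]}'
python3 - <<'E'
from h import *
save('side','s5.png',(295,150,375,230),7)
E
```

```text
time: 17.3
eef_pos: [0.5414, -0.0182, 0.1422]
tcp_rot: [0.001, 0.983, 0.0, 0.184]
contact_force: [0.8, 0.2, 0.1]
opening: 0.375
time: 17.72
eef_pos: [0.6153, -0.0186, 0.1421]
tcp_rot: [0.001, 1.0, -0.0, 0.001]
contact_force: [-1.4, 0.0, -0.6]
opening: 0.001
time: 17.97
eef_pos: [0.6104, -0.018, 0.1412]
tcp_rot: [0.001, 1.0, 0.0, -0.001]
contact_force: [-0.3, -0.1, -0.6]
opening: -0.002
```

View pics/s5.png

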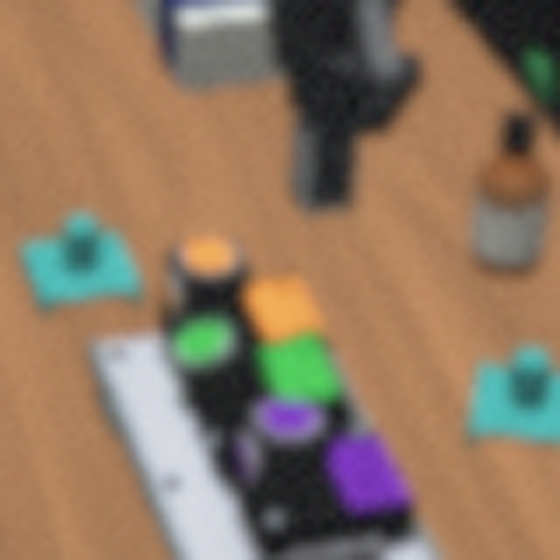

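The module rests hooked with its foot raised: green pad at crop (300,370), glass at (205,342), shut fingers clear above. Pressing the pad.

```bash
python3 -m jog '{"travel":[[1.5,0,-20],[0,0,-20],[0,0,-18],[0,0,-8],[0,0,0]],"dr":[[0,0,0],[0,0,0],[0,0,0],[0,0,0],[0,0,0]],"jaw":[255,255,255,255,255]}'
python3 -m jog '{"travel":[[0,0,-2],[0,0,-2],[0,0,-2],[0,0,0],[0,0,0]],"dr":[[0,0,0],[0,0,0],[0,0,0],[0,0,0],[0,0,0]],"jaw":[255,255,255,255,255]}'
python3 -m jog '{"travel":[[0,0,-2],[0,0,-2],[0,0,0],[0,0,0]],"dr":[[0,0,0],[0,0,0],[0,0,0],[0,0,0]],"jaw":[255,255,255,255]}'
```

```text
time: 18.43
eef_pos: [0.6109, -0.0179, 0.0733]
tcp_rot: [0.001, 1.0, 0.0, -0.003]
contact_force: [-0.5, -0.1, -0.7]
opening: 0.004
time: 18.85
eef_pos: [0.6139, -0.0183, 0.0705]
tcp_rot: [0.001, 1.0, -0.0, 0.001]
contact_force: [0.5, 0.6, -0.2]
opening: 0.002
time: 19.18
eef_pos: [0.6156, -0.0185, 0.0677]
tcp_rot: [0.001, 1.0, -0.0, 0.003]
contact_force: [1.9, 0.7, 4.9]
opening: -0.001
```

```bash
for i in 1 2 3; do
python3 -m jog '{"travel":[[0,0,-1],[0,0,-1],[0,0,0],[0,0,0]],"dr":[[0,0,0],[0,0,0],[0,0,0],[0,0,0]],"jaw":[255,255,255,255]}' | grep -E 'eef|force'; done
```

```text
eef_pos: [0.6164, -0.0185, 0.0665]
contact_force: [2.8, 1.4, 6.7]
eef_pos: [0.6171, -0.0185, 0.0654]
contact_force: [3.2, 1.0, 8.6]
eef_pos: [0.6179, -0.0186, 0.0641]
contact_force: [3.0, 0.5, 9.9]
```

```bash
for i in 1 2 3 4; do
python3 -m jog '{"travel":[[-1,0,-1],[0,0,-1],[0,0,0],[0,0,0]],"dr":[[0,0,0],[0,0,0],[0,0,0],[0,0,0]],"jaw":[255,255,255,255]}' | grep -E 'eef|force'; done
```

```text
eef_pos: [0.6181, -0.0187, 0.0631]
contact_force: [5.3, 1.2, 12.3]
eef_pos: [0.6184, -0.0188, 0.0626]
contact_force: [5.2, 1.4, 16.1]
eef_pos: [0.6189, -0.0189, 0.0621]
contact_force: [6.1, 1.9, 19.2]
eef_pos: [0.6196, -0.0189, 0.0616]
contact_force: [6.4, 3.0, 21.0]
```

```bash
python3 - <<'E'
from m import *
s=get_state();print(s['eef_pos'],s['tcp_rot'],s['contact_force'],s['wrist_torque'],s['time'])
S=np.mean([read_camera('side').astype(float) for _ in range(3)],0).astype(np.uint8)
T=np.mean([read_camera('top').astype(float) for _ in range(2)],0).astype(np.uint8)
print(blob(S,(310,170,350,225),50,75));print(blob(T,(308,170,333,230),50,75))
a=cv2.resize(S[175:235,305:365],None,fx=9,fy=9,interpolation=cv2.INTER_CUBIC)
b=cv2.resize(T[172:232,300:345],None,fx=5,fy=9)[:540]
cv2.imwrite('pics/s6.png',np.hstack([a,b])[:,:,::-1])
E
```

```text
[ 0.6196351  -0.01890922  0.06162277] [ 0.00124832  0.99991946 -0.00109642  0.01258219] [ 6.43572948  2.9658549  20.97740515] [ 0.57369003 -1.22644055  0.05044772] 21.5167
[(np.float64(57.1875), array([338.25642077, 204.17418033])), (np.float64(21.375), array([327.30921053, 196.41593567]))]
[]
```

View pics/s6.png

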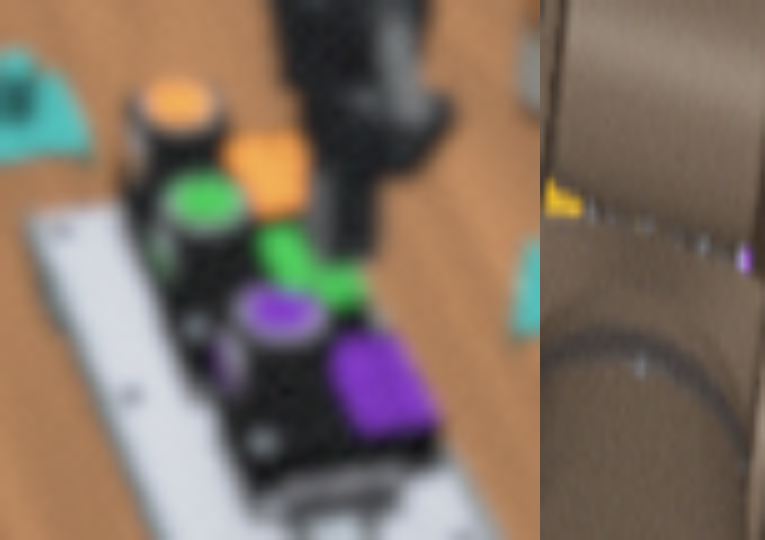

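The fingers have been dragged to the far end of the pad, and the module is about 0.14 rad from flat. I lift off and press nearer the clip.

```bash
python3 -m jog '{"travel":[[0,0,10],[0,0,10],[0,0,3],[0,0,0],[0,0,0]],"dr":[[0,0,0],[0,0,0],[0,0,0],[0,0,0],[0,0,0]],"jaw":[255,255,255,255,255]}'
python3 -m jog '{"travel":[[0,0,0],[0,0,0],[0,0,0]],"dr":[[0,0,0],[0,0,0],[0,0,0]],"jaw":[255,255,255]}'
python3 - <<'E'
from m import *
s=get_state();print(s['eef_pos'],s['tcp_rot'],s['contact_force'])
S=np.mean([read_camera('side').astype(float) for _ in range(3)],0).astype(np.uint8)
b=blob(S,(310,170,350,225),50,75);print(b)
# predicted pad centre/glass in side image for tilt a about lip (carrier -14,31.5)
for a in (0,.05,.1,.14,.2,.28,.35):
    c,s=np.cos(a),np.sin(a);f=lambda x,z:np.round(proj('side',[.5928+(-14+c*(x+14.3)-s*(z+6.5))/1e3,-.0196,(31.5+s*(x+14.3)+c*(z+6.5))/1e3]),1)
    print(a,f(21.5,18),f(-10,50))
E
```

```text
time: 22.18
eef_pos: [0.6081, -0.0181, 0.0734]
tcp_rot: [0.001, 1.0, 0.0, -0.001]
contact_force: [-0.0, -0.2, -0.6]
opening: -0.001
time: 22.43
eef_pos: [0.6087, -0.0181, 0.0737]
tcp_rot: [0.001, 1.0, 0.0, -0.001]
contact_force: [-0.7, 0.5, 0.5]
opening: -0.003
[ 0.60867987 -0.01814988  0.07368839] [ 8.97021562e-04  9.99999119e-01  1.84863016e-04 -9.61062538e-04] [-0.6970049   0.52593689  0.46739657]
[(np.float64(69.125), array([339.30424955, 203.91003617])), (np.float64(27.625), array([326.56108597, 197.01357466]))]
0 [340.5 205.3] [329.7 197.2]
0.05 [340.  204.8] [328.7 197.3]
0.1 [339.6 204.4] [327.6 197.5]
0.14 [339.2 204. ] [326.8 197.6]
0.2 [338.6 203.6] [325.6 197.9]
0.28 [337.7 203. ] [323.9 198.4]
0.35 [336.9 202.6] [322.5 198.8]
```

```bash
python3 -m jog '{"travel":[[2,0,-4],[0,0,-4],[0,0,-3],[0,0,0],[0,0,0]],"dr":[[0,0,0],[0,0,0],[0,0,0],[0,0,0],[0,0,0]],"jaw":[255,255,255,255,255]}' | grep -E 'eef|force'
for i in 1 2 3 4; do
python3 -m jog '{"travel":[[0,0,-1],[0,0,-1],[0,0,0],[0,0,0]],"dr":[[0,0,0],[0,0,0],[0,0,0],[0,0,0]],"jaw":[255,255,255,255]}' | grep -E 'eef|force'; done
```

```text
eef_pos: [0.6118, -0.0183, 0.0639]
contact_force: [0.3, 1.2, 1.7]
eef_pos: [0.6123, -0.0183, 0.0631]
contact_force: [-0.3, 0.7, 5.8]
eef_pos: [0.6105, -0.0181, 0.0589]
contact_force: [1.1, 0.6, -0.3]
eef_pos: [0.6111, -0.0182, 0.0573]
contact_force: [0.4, 0.7, -0.5]
eef_pos: [0.6115, -0.0183, 0.0561]
contact_force: [-1.1, -0.2, 2.0]
```

```bash
for i in 1 2 3; do
python3 -m jog '{"travel":[[0,0,-1],[0,0,-1],[0,0,0],[0,0,0]],"dr":[[0,0,0],[0,0,0],[0,0,0],[0,0,0]],"jaw":[255,255,255,255]}' | grep -E 'eef|force'; done
python3 -m jog '{"travel":[[0,0,10],[0,0,20],[0,0,30],[0,0,40],[0,0,40]],"dr":[[0,0,0],[0,0,0],[0,0,0],[0,0,0],[0,0,0]],"jaw":[255,255,255,255,255]}'
python3 -m jog '{"travel":[[-20,30,0],[-20,35,0],[-20,35,0],[-20,35,0],[0,35,0]],"dr":[[0,0,0],[0,0,0],[0,0,0],[0,0,0],[0,0,0]],"jaw":[255,255,255,255,255]}'
python3 -m jog '{"travel":[[-15,30,0],[-15,35,0],[-15,35,0],[0,0,0],[0,0,0]],"dr":[[0,0,0],[0,0,0],[0,0,0],[0,0,0],[0,0,0]],"jaw":[255,255,255,255,255]}'
python3 - <<'E'
from m import *
T=np.mean([read_camera('top').astype(float) for _ in range(3)],0).astype(np.uint8)
S=np.mean([read_camera('side').astype(float) for _ in range(3)],0).astype(np.uint8)
b=blob(T,(308,170,333,230),50,75);print(b)
print('green',fit('top',[[.0215,0,.056],[-.01,0,.0875]],[b[0][1],b[1][1]],0,[.59,0,0]))
print(blob(S,(310,170,350,225),50,75))
a=cv2.resize(S[175:235,305:365],None,fx=6,fy=6,interpolation=cv2.INTER_CUBIC)
c=cv2.resize(T[130:290,230:490],None,fx=2.2,fy=2.25,interpolation=cv2.INTER_CUBIC)[:360]
c=c[:, -430:] if c.shape[1]<430 else cv2.resize(c,(430,360))
cv2.imwrite('pics/fin.png',np.hstack([a,c])[:,:,::-1])
s=get_state();print(s['time'],s['contact_force'],s['eef_pos'])
E
```

```text
eef_pos: [0.612, -0.0183, 0.056]
contact_force: [-4.4, 0.7, 10.5]
eef_pos: [0.6132, -0.0183, 0.0561]
contact_force: [-5.9, 1.6, 16.9]
eef_pos: [0.6135, -0.0183, 0.056]
contact_force: [-8.6, 1.6, 25.1]
time: 25.75
eef_pos: [0.6103, -0.018, 0.1895]
tcp_rot: [0.001, 1.0, 0.0, -0.002]
contact_force: [0.8, -0.7, -0.6]
opening: 0.0
time: 26.17
eef_pos: [0.5279, 0.1531, 0.1888]
tcp_rot: [0.001, 1.0, -0.0, -0.001]
contact_force: [0.8, -1.1, 0.5]
opening: 0.005
time: 26.58
eef_pos: [0.4854, 0.2532, 0.1894]
tcp_rot: [-0.001, 1.0, -0.0, -0.0]
contact_force: [-0.2, -0.1, -0.2]
opening: -0.0
[(np.float64(153.375), array([321.62051752, 190.91513855])), (np.float64(38.125), array([322.3454918 , 202.10286885]))]
green (array([ 5.93244663e-01, -2.07971982e-02,  1.33173351e-04]), np.float64(0.1259494866380919))
[(np.float64(75.625), array([340.61528926, 204.6464876 ])), (np.float64(20.0625), array([329.7644081 , 197.01674455]))]
26.8833 [-0.38286623  0.04055825  0.43548478] [0.48707598 0.25056627 0.18969269]
```

View pics/fin.png

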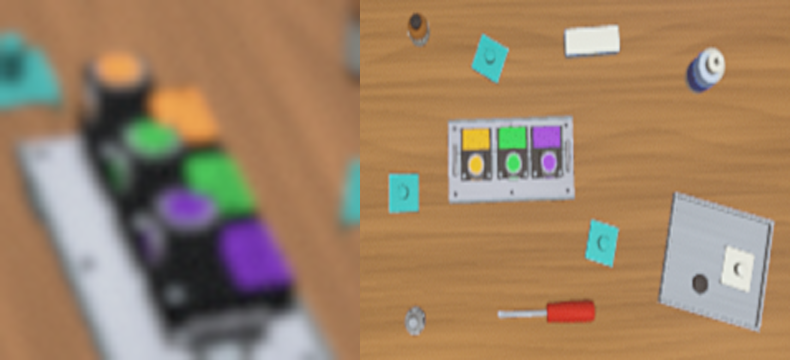

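The green module sits level with its neighbours: glass in the side view at (329.8,197.0), and (329.7,197.2) is predicted for flat. The pad held firm at z = 56 mm under 25 N. The cover is in the tray. Handing in.

```bash
python3 -c "
from plant import *
print(sign_off())"
```

```text
the job is handed in; nothing more can be done
None
```

The dust cover is in the tray, and the green module is hooked and clipped in the free place. I handed the job in at about 27 s, with the arm clear of everything.

- **Hooking:** With the lip in place, lifting met resistance (Fz −15 N), so the lip was under the flange. The foot end was still raised, by about 0.37 rad.
- **Pressing:** The first press failed. It reached about 21 N without a snap because the fingers were dragged to the far end of the pad. I lifted off and pressed again at about x = 19 mm. The force dropped from 6 N to zero as the clip snapped in.
- **Final checks:** The pad stopped hard at 56 mm under 25 N, which is above the advised 8 to 15 N, but the module did not move. The cameras put the module at x = 0.593, y = −0.021, yaw about 0, against the carrier at (0.593, −0.0195). The side view matches tilt 0. I could not read the clip joint directly.
- **Other things:** In the last picture the cap, objective, bottles, slide box and screwdriver were in place. I did not recheck the stand and the tissue box after taking the module.

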